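Make up two baking kits

ROBOT

A 6-joint arm with a two-finger parallel gripper is mounted at the origin on the work surface. World frame = base frame: x ahead of the robot, y to its left, z up, the work surface at z = 0. Lengths are in m, angles in rad, forces in N, time in s.
With the tool pointing down it reaches from about 0.3 to 0.825 m from the base axis. Payload 5.4 kg.
Tool frame: the origin (TCP) lies at the very end of the fingers, on their centre line; the grasp point (between the pads) lies 19 mm behind it; z points along the fingers, y is the line along which they close (so a half turn about z gives the same grasp; the last joint's range is limited). The gripper opens to 92 mm and grips with 3 to 60 N. Pads are 20 mm wide; open, the fingers measure 128 mm over their backs; the gripper's body (75 mm by 189 mm) begins 69 mm behind the grasp point.
Start: joints at [1.074, 0.158, 1.597, -0, 1.386, -0.21], TCP at [0.163, 0.551, 0.215] pointing down, gripper open.
Joint ranges: [-2.91, 2.91], [-0.94, 2.29], [0.18, 2.7], [-1.29, 4.43], [0.17, 2.64], [-3, 3]. Speed limits (rad/s): [2.57, 2.57, 3.14, 3.14, 3.14, 3.14].

INTERFACE

Orientations are given as a rotation vector (axis times angle).
In Python, from workcell import bot gives the robot as it stands. Calls block until the motion is done:
- bot.goto(position, orientation): joint-space move of the TCP to a pose.
- bot.line_to(position, rot=None, max_speed=0.15): straight line of the TCP; rot=None keeps the orientation; max_speed is the mean speed in m/s.
- bot.set_joints(angles): joint-space move.
- bot.set_gripper(opening, newtons=None): opening from 0.0 (shut) to 1.0 (fully open); newtons is the grip in N (None keeps the last); returns when the fingers have stopped.
- bot.hold(seconds).
- bot.inverse_kinematics(position, orientation): joint angles nearest the present ones, or None.
- bot.read_camera(name): name is "side" or "top" or "wrist"; returns a dict with "pixels" (384x512x3 uint8, blue, green, red), "fx", "fy", "cx", "cy" (pixels), "k1" (the pictures are not rectified: a ray, as slopes to the right and down, at radius r is drawn at 1 + k1 r^2 times it, then the intrinsics apply), "R" (3x3) and "t" (3): a world point X has camera coordinates R X + t. Camera axes: x right, y down, z forward; pixel columns grow to the right and rows downward; lengths in m; the calibration is good to about 2 mm. A picture is of the moment at which its call begins. There is no depth.
A pose or a line that the arm cannot do raises bot.MotionError and nothing moves.
- bot.job_done(): hands the job in; it is judged then, once.
Readings, each from a call of its own:
- bot.current_clock(): time.
- bot.current_joints(): joint angles.
- bot.current_joint_vel(): joint speeds.
- bot.current_effort(): joint torques, N m.
- bot.current_ee_pos(): TCP position.
- bot.current_tool_rot(): TCP orientation.
- bot.current_contact_force(): force on the tool from outside, world axes, zero at the start.
- bot.current_ft_torque(): the same for the moment, N m.
- bot.current_opening(): opening from 0.0 (shut) to 1.0 (fully open).
- bot.current_grip_force(): force on a finger pad.
Only numpy, scipy, OpenCV 4.12 (cv2) and the standard library are available. Lean on these libraries where they do the work, as an engineer would, in place of code of your own. Each camera call takes 0.05 s, during which the arm holds its last target. There are 200 camera calls.

TASK

Make up two baking kits from the stock on the pastry board: the blue tray gets the amber bottle in its wide back compartment and the red-lidded jar and the cookie stamp in its two front compartments (either one in either), and the narrow white tray gets the green bottle at the back and the yellow-lidded jar in front. Put both tall bottles in first and only then the short things. Everything must stand upright and flat on its compartment's floor, nothing may be knocked over, and the black-lidded jar stays where it is.

Things in the scene. Friction and masses are not known exactly. Their poses are not given: they have to be found in the camera images.
- blue_tray: Fixed blue tray, 185 x 185 mm. Origin: centre of its underside, on the table; x points to its back (roughly away from the robot), y to its left. Floor 5 mm thick; walls 22 mm and dividers 14 mm high from the table, all 5 mm thick. Wide back compartment 85 x 175 mm inside, centre 45 mm to +x; two front ones 85 x 85 mm inside, centres 45 mm to -x and 45 mm to +y or -y.
- white_tray: Fixed white tray, 185 mm deep (x), 95 mm wide (y). Origin: centre of its underside, on the table; x points to its back (roughly away from the robot), y to its left. Floor 5 mm thick; walls 22 mm and divider 14 mm high from the table, all 5 mm thick. Two compartments, 85 x 85 mm inside: back centre 45 mm to +x, front centre 45 mm to -x.
- amber_bottle: Loose tall bottle of amber-brown glass with a paper label round its foot and a black cap. Straight cylinder of 50 mm diameter up to 96 mm, then a narrow neck and the cap (27 mm in diameter); 130 mm high in all, about 0.22 kg. Origin: centre of its underside, z axis up along the bottle. Starts upright on the pastry board. Belongs in the blue tray.
- green_bottle: Loose tall bottle of green glass with a paper label round its foot and a white cap. Straight cylinder of 50 mm diameter up to 96 mm, then a narrow neck and the cap (27 mm in diameter); 130 mm high in all, about 0.22 kg. Origin: centre of its underside, z axis up along the bottle. Starts upright on the pastry board. Belongs in the white tray.
- red_jar: Loose glass jar, 52 mm in diameter, with a red screw lid 54 mm in diameter and 16 mm high; red contents show through the glass; 70 mm high in all, about 0.14 kg. Origin: centre of its underside, z axis up along the jar. Belongs in the blue tray. Starts upright on the pastry board.
- yellow_jar: Loose glass jar, 52 mm in diameter, with a yellow screw lid 54 mm in diameter and 16 mm high; yellow contents show through the glass; 70 mm high in all, about 0.14 kg. Origin: centre of its underside, z axis up along the jar. Belongs in the white tray. Starts upright on the pastry board.
- stamp: Loose cookie stamp: a terracotta disc 54 mm in diameter and 18 mm thick, lying flat, with an upright pale wooden handle 24 mm in diameter rising from its centre to 70 mm above the underside (grip the handle); about 0.12 kg. Origin: centre of the underside, z axis up along the handle. Starts on the pastry board. Belongs in the blue tray.
- black_jar: Loose glass jar, 52 mm in diameter, with a black screw lid 54 mm in diameter and 16 mm high; dark brown contents show through the glass; 70 mm high in all, about 0.14 kg. Origin: centre of its underside, z axis up along the jar. Not part of either kit: leave it where it stands. Starts upright on the pastry board.
- board: Fixed pastry board of pale wood, 15 mm thick, 360 x 430 mm, that carries the stock. Origin: centre of its underside, on the table. On it two small loose metal ring cutters 16 mm high lie between the stock, and a rolling pin lies 81 mm high (from the table) along its far edge.
Not all that is in view belongs to the job. Of the things that look like the amber_bottle, the smallest one is meant.

How it is judged:
On the way, in this order (a step that is already met when the one before it is completed fails the run):
1. both tall bottles stand in the back compartments of their trays (x of amber_bottle in the frame of blue_tray between 0.025 and 0.065 m and y of amber_bottle in the frame of blue_tray between -0.065 and 0.065 m and z of amber_bottle in the frame of blue_tray below 0.009 m and angle between each of amber_bottle, green_bottle's own z axis and vertical below 0.08 rad and x of green_bottle in the frame of white_tray between 0.025 and 0.065 m and y of green_bottle in the frame of white_tray between -0.02 and 0.02 m and z of green_bottle in the frame of white_tray below 0.009 m), for 0.2 s.
2. the short things stand in the front compartments of their trays (((x of red_jar in the frame of blue_tray between -0.064 and -0.026 m and y of red_jar in the frame of blue_tray between 0.026 and 0.064 m and z of red_jar in the frame of blue_tray below 0.009 m and angle between red_jar's own z axis and vertical below 0.08 rad) or (x of red_jar in the frame of blue_tray between -0.064 and -0.026 m and y of red_jar in the frame of blue_tray between -0.064 and -0.026 m and z of red_jar in the frame of blue_tray below 0.009 m and angle between red_jar's own z axis and vertical below 0.08 rad)) and ((x of stamp in the frame of blue_tray between -0.064 and -0.026 m and y of stamp in the frame of blue_tray between 0.026 and 0.064 m and z of stamp in the frame of blue_tray below 0.009 m and angle between stamp's own z axis and vertical below 0.08 rad) or (x of stamp in the frame of blue_tray between -0.064 and -0.026 m and y of stamp in the frame of blue_tray between -0.064 and -0.026 m and z of stamp in the frame of blue_tray below 0.009 m and angle between stamp's own z axis and vertical below 0.08 rad)) and x of yellow_jar in the frame of white_tray between -0.064 and -0.026 m and y of yellow_jar in the frame of white_tray between -0.019 and 0.019 m and z of yellow_jar in the frame of white_tray below 0.009 m and angle between yellow_jar's own z axis and vertical below 0.08 rad), for 0.2 s.
At the end, for the whole second after the job is handed in: Bottles stand in the back and short things in the front compartments of the trays named: each upright (0.08 rad), flat on the floor (underside under 9 mm above the tray's), within 19 mm of its compartment's centre on each axis (bottles 20 mm; amber 65 mm sideways), and at rest (all of step 1 and all of step 2 and linear speed of each of amber_bottle, green_bottle, red_jar, yellow_jar, stamp below 0.02 m/s and angular speed of each of amber_bottle, green_bottle, red_jar, yellow_jar, stamp below 0.2 rad/s); the robot touches nothing.
It fails at once if a short thing is put into a tray before both bottles stand in theirs (((z of red_jar in the frame of blue_tray below 0.012 m and x of red_jar in the frame of blue_tray between -0.0925 and 0.0925 m and y of red_jar in the frame of blue_tray between -0.0925 and 0.0925 m) or (z of red_jar in the frame of white_tray below 0.012 m and x of red_jar in the frame of white_tray between -0.0925 and 0.0925 m and y of red_jar in the frame of white_tray between -0.0475 and 0.0475 m) or (z of yellow_jar in the frame of blue_tray below 0.012 m and x of yellow_jar in the frame of blue_tray between -0.0925 and 0.0925 m and y of yellow_jar in the frame of blue_tray between -0.0925 and 0.0925 m) or (z of yellow_jar in the frame of white_tray below 0.012 m and x of yellow_jar in the frame of white_tray between -0.0925 and 0.0925 m and y of yellow_jar in the frame of white_tray between -0.0475 and 0.0475 m) or (z of stamp in the frame of blue_tray below 0.012 m and x of stamp in the frame of blue_tray between -0.0925 and 0.0925 m and y of stamp in the frame of blue_tray between -0.0925 and 0.0925 m) or (z of stamp in the frame of white_tray below 0.012 m and x of stamp in the frame of white_tray between -0.0925 and 0.0925 m and y of stamp in the frame of white_tray between -0.0475 and 0.0475 m)) and not ((z of amber_bottle in the frame of blue_tray below 0.012 m and x of amber_bottle in the frame of blue_tray between -0.0925 and 0.0925 m and y of amber_bottle in the frame of blue_tray between -0.0925 and 0.0925 m) and (z of green_bottle in the frame of white_tray below 0.012 m and x of green_bottle in the frame of white_tray between -0.0925 and 0.0925 m and y of green_bottle in the frame of white_tray between -0.0475 and 0.0475 m))).
It fails at once if a bottle, a jar or the stamp is tipped over (tilt over 0.7 rad) (angle between any of amber_bottle, green_bottle, red_jar, yellow_jar, black_jar, stamp's own z axis and vertical above 0.7 rad).
It fails at once if the black-lidded jar is moved more than 25 mm (distance of black_jar from where it was at the start of the episode above 0.025 m).
It also fails if it takes over 128 s, if anything falls off the work surface, if the arm or the gripper's body presses on something with over 40 N, if the wrist force passes 120 N, or if a joint passes its speed limit or range.

## Working session

There is one attempt and no reset: what is moved stays moved. The work goes in short steps, each a Python script; the robot and the scene stay as the last script left them, time stands still between calls to the robot, and variables do not carry over. Pictures are saved under pics/ and viewed, at most 14 in all, crops included, and the job is handed in when it is done.

```bash
mkdir -p pics; ls; python3 - <<'E'
from workcell import bot
import cv2
for n in ("top","side"):
    c=bot.read_camera(n); cv2.imwrite(f"pics/{n}0.png",cv2.resize(c["pixels"],(800,600)) if n=="top" else c["pixels"])
    print(n,c["fx"],c["cx"],c["cy"],c["k1"],c["R"],c["t"], -c["R"].T@c["t"])
print(bot.current_tool_rot(),bot.current_clock())
E
```

```text
pics
top 352.2511018011096 252.16461699857268 194.03840868979333 -0.0680275861795581 [[ 2.83526718e-02 -9.99597782e-01 -6.33277342e-04]
 [-9.89261530e-01 -2.79686100e-02 -1.43455161e-01]
 [ 1.43379748e-01  4.69381399e-03 -9.89656615e-01]] [-0.06636735  0.4273799   0.90950116] [ 0.29426814 -0.05865646  0.96136166]
side 367.515075261974 261.1012904318808 191.46157867095533 -0.11358778535998604 [[ 0.99347993 -0.11309554  0.01438824]
 [-0.05623799 -0.59593164 -0.80106352]
 [ 0.09917111  0.79503137 -0.59840639]] [-0.42408397  0.02398186  1.14047286] [ 0.30956564 -0.94038215  0.70777906]
[-4.48869438e-01 -3.10875801e+00  2.48533379e-03] 0.1
```

View pics/top0.png

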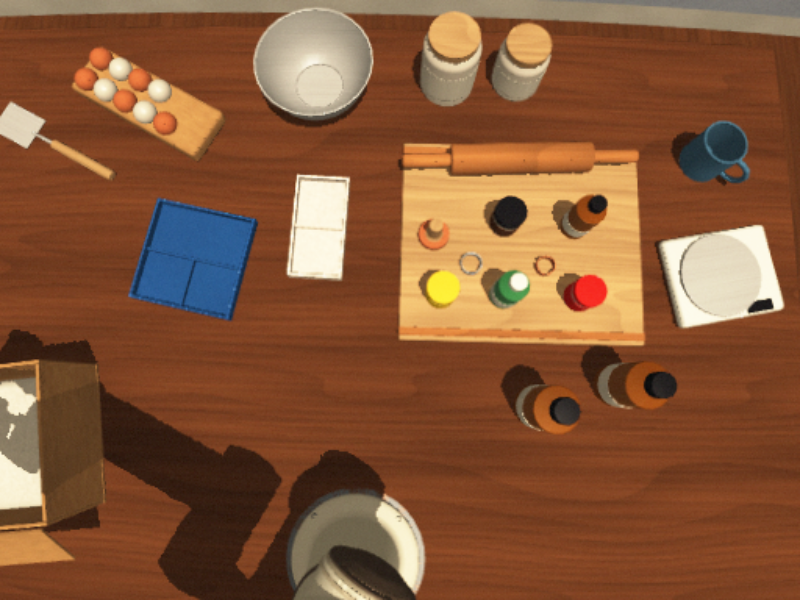

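View pics/side0.png

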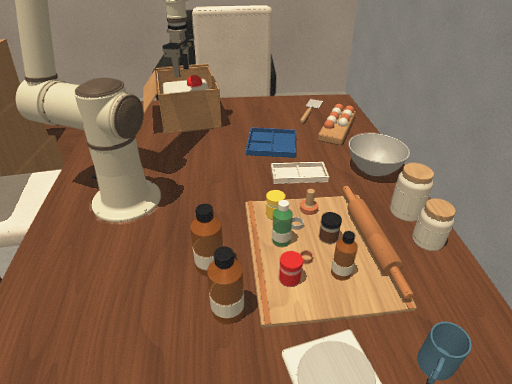

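The top view shows the board stock at these pixels (800x600 picture):

| Item | Pixel |
|---|---|
| stamp | (434,232) |
| black jar | (509,216) |
| yellow jar | (443,288) |
| green bottle | (512,288) |
| red jar | (585,293) |

The blue tray is at about (194,259) and the white tray at (319,227).

There are three amber bottles: (585,215) on the board, and (550,410) and (640,385) on the table. The one on the board is clearly the smallest and is the one that "starts on the pastry board". I'll confirm it in a crop and measure.

```bash
cat > h.py <<'E'
from workcell import bot
import cv2, numpy as np
from scipy.spatial.transform import Rotation as Ro
def cast(c,uv,z):
    """pixels (N,2) -> world points on plane z"""
    K=np.array([[c["fx"],0,c["cx"]],[0,c["fy"],c["cy"]],[0,0,1]])
    n=cv2.undistortPoints(np.float64(uv).reshape(-1,1,2),K,np.array([c["k1"],0,0,0,0]))[:,0]
    d=np.c_[n,np.ones(len(n))]@c["R"]; o=-c["R"].T@c["t"]
    return (o+d*((z-o[2])/d[:,2])[:,None])[:,:2]
def blob(c,lo,hi,roi):
    """largest contour of an HSV mask inside roi (x0,y0,x1,y1, native px)"""
    x0,y0,x1,y1=roi
    m=cv2.inRange(cv2.cvtColor(c["pixels"][y0:y1,x0:x1],cv2.COLOR_BGR2HSV),lo,hi)
    cs=cv2.findContours(m,cv2.RETR_EXTERNAL,cv2.CHAIN_APPROX_NONE)[0]
    k=max(cs,key=cv2.contourArea); return k[:,0]+[x0,y0]
def disc(c,k,z):
    """silhouette centre and box size in m on plane z"""
    M=cv2.moments(k.reshape(-1,1,2)); p=np.array([M["m10"],M["m01"]])/M["m00"]
    w=cast(c,k,z); return p.round(1),cast(c,p,z)[0].round(4),np.ptp(w,0).round(3)
def down(a):
    y=np.array([np.cos(a),np.sin(a),0]); z=np.array([0,0,-1.])
    return Ro.from_matrix(np.c_[np.cross(y,z),y,z]).as_rotvec()
def ik(p,a):
    """(orientation, joints) of the half-turn alternative with least joint 6"""
    o=[(r,bot.inverse_kinematics(p,r)) for r in (down(a),down(a+np.pi))]
    o=[x for x in o if x[1] is not None]
    return min(o,key=lambda x:abs(x[1][5])) if o else (None,None)
E
python3 - <<'E'
from h import *
c=bot.read_camera("top"); s=bot.read_camera("side")
def roi(x,y,r): return [int((x-r)/1.5625),int((y-r)/1.5625),int((x+r)/1.5625),int((y+r)/1.5625)]
T={"yellow":((22,150,180),(33,255,255),roi(443,288,28),.077),
"red":((0,200,150),(6,255,255),roi(587,292,32),.077),"red2":((174,200,150),(180,255,255),roi(587,292,32),.077),
"greencap":((0,0,170),(180,60,255),roi(518,283,16),.135),
"ambercap":((0,0,0),(180,255,60),roi(597,205,16),.135),
"amberbody":((3,150,80),(18,255,200),roi(585,215,35),.07),
"black":((0,0,0),(180,255,70),roi(509,212,24),.077),
"stampdisc":((3,130,120),(14,255,255),roi(434,235,22),.024),
"stamphandle":((8,60,60),(22,140,255),roi(437,227,10),.059)}
for n,(lo,hi,r,z) in T.items():
    try:
        k=blob(c,lo,hi,r); print(n,*disc(c,k,z))
    except Exception as e: print(n,e)
for n,lo,hi,r,ex in (("blue",(95,100,40),(125,255,255),roi(194,259,75),0),("white",(0,0,140),(180,70,255),roi(319,227,58),0)):
    k=blob(c,lo,hi,r); w=cast(c,k,.020)
    q=cv2.minAreaRect((w*1000).astype(np.float32)); print(n,q,cv2.boxPoints(q).round())
a=cv2.resize(c["pixels"][115:280,310:450],(500,590),interpolation=cv2.INTER_CUBIC)
cv2.imwrite("pics/crop1.png",a)
E
```

```text
yellow [283.4 183.7] [ 0.4514 -0.1333] [0.057 0.054]
red [377.4 185.9] [ 0.4526 -0.3752] [0.058 0.05 ]
red2 max() iterable argument is empty
greencap [331.8 179.9] [ 0.4535 -0.2443] [0.025 0.024]
ambercap [381.8 130.4] [ 0.5815 -0.3695] [0.029 0.028]
amberbody [374.6 137.1] [ 0.5848 -0.3739] [0.062 0.089]
black [324.8 137.1] [ 0.5779 -0.2397] [0.066 0.061]
stampdisc [276.9 152.2] [ 0.5478 -0.1186] [0.057 0.055]
stamphandle [280.1 142.2] [ 0.5658 -0.1245] [0.022 0.024]
blue ((502.6845703125, 303.6997375488281), (190.12136840820312, 184.52804565429688), 78.85676574707031) [[394. 228.]
 [575. 193.]
 [612. 379.]
 [431. 415.]]
white ((566.2861328125, 84.50588989257812), (94.87347412109375, 185.64199829101562), 87.86882019042969) [[472.  41.]
 [657.  34.]
 [661. 128.]
 [475. 135.]]
```

View pics/crop1.png

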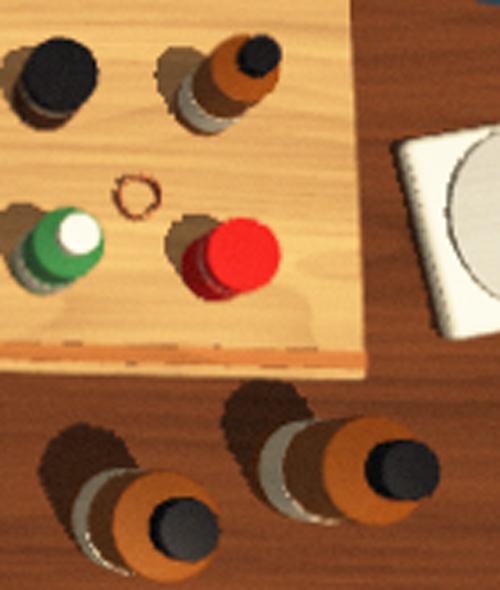

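The crop confirms it: the amber bottle on the board, cap at crop (260,55), is clearly smaller than the two on the table, at (185,530) and (405,470). Tray sizes measure 185–190 x 185 and 95 x 186 mm, matching the description. Bottles first, starting with amber.

```bash
cat >> h.py <<'E'
BT=(np.array([.503,.304]),-.192); WT=(np.array([.566,.0845]),-.037)
def inT(T,x,y):
    c,s=np.cos(T[1]),np.sin(T[1]); return T[0]+[c*x-s*y,s*x+c*y]
def above(xy,a,z):
    r,q=ik([*xy,z],a); assert q is not None,"no ik"
    bot.set_joints(q); return r
def pick(xy,a,zg,zc,newtons,wide=1.0):
    above(xy,a,zc); bot.set_gripper(wide)
    bot.line_to([*xy,zg],max_speed=.15); bot.set_gripper(0.0,newtons)
    print("grip",bot.current_opening()*92,bot.current_grip_force(),bot.current_contact_force())
    bot.line_to([*xy,zc],max_speed=.15); print("lifted",bot.current_opening()*92,bot.current_ee_pos())
def place(xy,a,zg,zc,open_):
    above(xy,a,zc)
    bot.line_to([*xy,zg+.02],max_speed=.15); bot.line_to([*xy,zg],max_speed=.03)
    print("down",bot.current_contact_force(),bot.current_ee_pos())
    bot.set_gripper(open_); bot.line_to([*xy,zc],max_speed=.15); print("t",bot.current_clock())
E
python3 - <<'E'
from h import *
p=bot.current_ee_pos(); bot.line_to([p[0],p[1],.30])
pick([.583,-.371],np.pi/2,.072,.30,25)
w=bot.read_camera("wrist")["pixels"]; s=bot.read_camera("side")["pixels"]
cv2.imwrite("pics/g1.png",cv2.resize(np.hstack([w,s]),(800,300)))
E
```

```text
grip 49.8771631488931 24.924269914627075 [-0.15825122  1.72849013  0.19691708]
lifted 50.007772418167384 [ 0.58264833 -0.37067811  0.2986173 ]
```

View pics/g1.png

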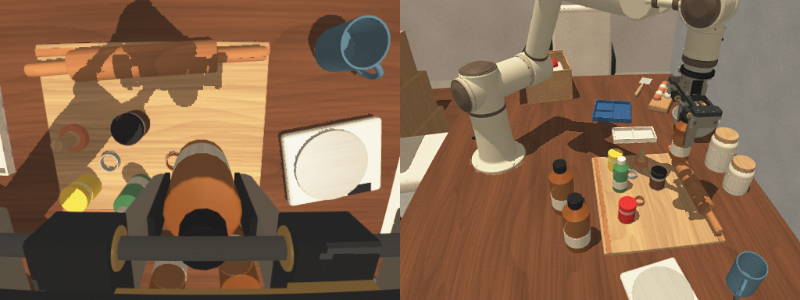

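The bottle is held upright and centred between the fingers (wrist image ~(205,215)), with a 50 mm grip as expected. Next I'll place it, then do the green bottle.

```bash
python3 - <<'E'
from h import *
place(inT(BT,.045,0),np.pi/2+BT[1],.0635,.27,.8)
pick([.4535,-.2445],np.pi/2,.072,.30,25)
above(inT(WT,.045,0),np.pi/2+WT[1],.27)
w=bot.read_camera("wrist")["pixels"]; s=bot.read_camera("side")["pixels"]
cv2.imwrite("pics/g2.png",cv2.resize(np.hstack([w,s]),(800,300)))
E
```

```text
down [ 0.59468263  0.83255368 -1.61880163] [0.54731854 0.29545778 0.06363945]
t 15.4333
grip 49.931730521867465 24.883367121219635 [0.1477758  1.32933837 0.5802738 ]
lifted 49.40113122409939 [ 0.4531197  -0.24418079  0.2989092 ]
```

View pics/g2.png

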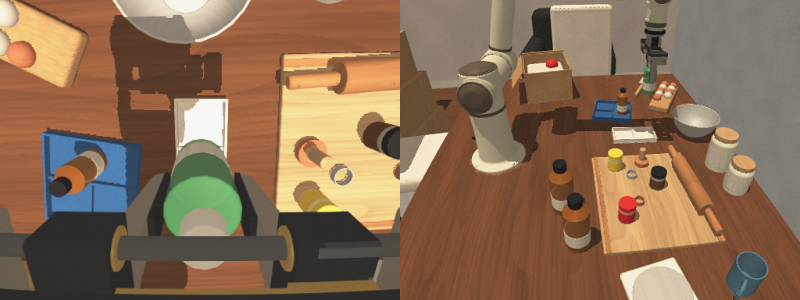

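The amber bottle stands in the blue back compartment (wrist image ~(80,170)) and the green one hangs straight. I'll place it and check from above, measuring the stamp again at the same time.

```bash
python3 - <<'E'
from h import *
place(inT(WT,.045,0),np.pi/2+WT[1],.0635,.30,.8)
above([.40,-.16],np.pi/2,.30)
c=bot.read_camera("wrist"); t=bot.read_camera("top")
cv2.imwrite("pics/w3.png",c["pixels"]); cv2.imwrite("pics/t3.png",cv2.resize(t["pixels"][90:250,70:290],(800,582)))
np.save("w3.npy",c,allow_pickle=True); print((-c["R"].T@c["t"]).round(3))
E
```

```text
down [-0.13259355 -0.07718926 -2.12812283] [0.61111107 0.08283489 0.06362528]
t 28.2917
[ 0.479 -0.161  0.47 ]
```

View pics/w3.png

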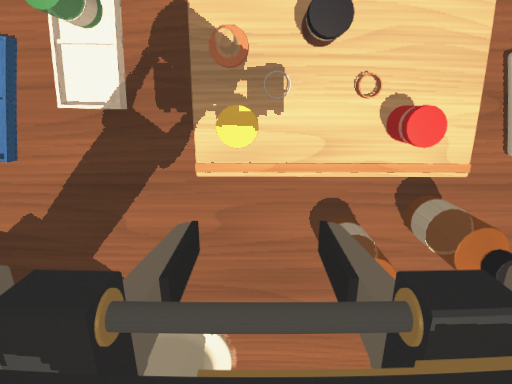

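View pics/t3.png

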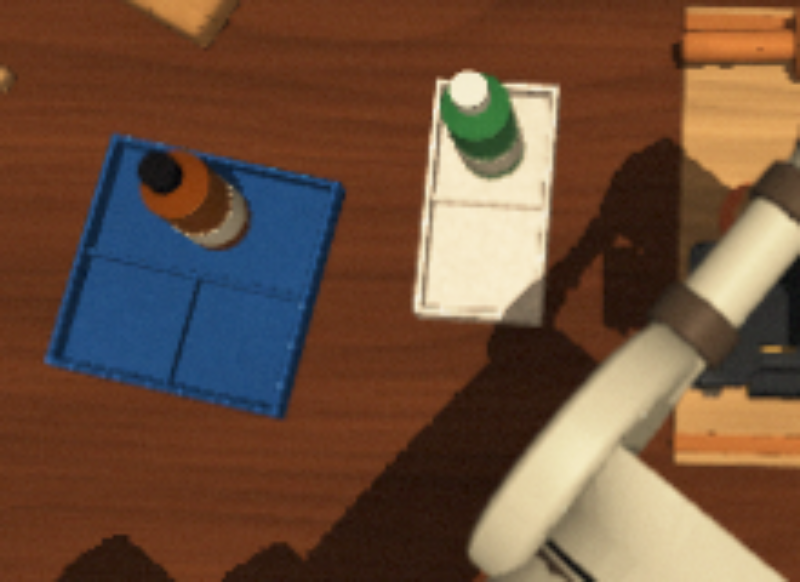

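Both bottles stand in their back compartments: amber's foot at crop (220,222), green's at (490,155). In the wrist view the stamp is at (229,45), the yellow lid at (237,126) and the red lid at (424,126). I'll measure the stamp and jars there and check the bottles numerically.

```bash
python3 - <<'E'
from h import *
c=np.load("w3.npy",allow_pickle=True).item()
print("yellow",*disc(c,blob(c,(22,150,120),(33,255,255),(205,95,270,160)),.077))
print("red",*disc(c,blob(c,(0,200,190),(6,255,255),(380,95,460,155)),.077))
k=blob(c,(3,100,60),(13,255,255),(200,15,260,80)); print("stamp",*disc(c,k,.024),k.min(0),k.max(0))
t=bot.read_camera("top")
# bottle caps, native top px from the crop
for n,lo,hi,r,T in (("amber",(0,0,0),(180,255,60),(107,129,121,146),BT),("green",(0,0,170),(180,60,255),(190,106,206,121),WT)):
    p,w,s=disc(t,blob(t,lo,hi,r),.125); d=w-T[0]; a=T[1]; print(n,p,w,s,"in tray",d@[np.cos(a),np.sin(a)],d@[-np.sin(a),np.cos(a)])
cv2.imwrite("pics/stamp.png",cv2.resize(c["pixels"][5:105,180:310],(520,400),interpolation=cv2.INTER_CUBIC))
E
```

```text
yellow [nan nan] [nan nan] [0. 0.]h.py:18: RuntimeWarning: invalid value encountered in divide
  M=cv2.moments(k.reshape(-1,1,2)); p=np.array([M["m10"],M["m01"]])/M["m00"]
Traceback (most recent call last):
  File "h.py", line 15, in blob
    k=max(cs,key=cv2.contourArea); return k[:,0]+[x0,y0]
ValueError: max() iterable argument is empty
```

```bash
python3 - <<'E'
from h import *
c=np.load("w3.npy",allow_pickle=True).item(); im=cv2.imread("pics/w3.png")
print(np.array_equal(im,c["pixels"]))
h=cv2.cvtColor(im,cv2.COLOR_BGR2HSV)
for p in ((240,126),(424,126),(229,55),(218,45),(229,40)): print(p,h[p[1],p[0]],c["pixels"].shape,c["pixels"][p[1],p[0]])
cv2.imwrite("pics/stamp.png",cv2.resize(im[5:105,180:310],(520,400),interpolation=cv2.INTER_CUBIC))
E
```

```text
True
(240, 126) [ 30 142 247] (384, 512, 3) [109 245 247]
(424, 126) [  2 185 247] (384, 512, 3) [ 68  78 247]
(229, 55) [ 15 120 144] (384, 512, 3) [ 76 109 144]
(218, 45) [ 15 120 136] (384, 512, 3) [ 72 104 136]
(229, 40) [ 15 122 146] (384, 512, 3) [ 76 111 146]
```

View pics/stamp.png

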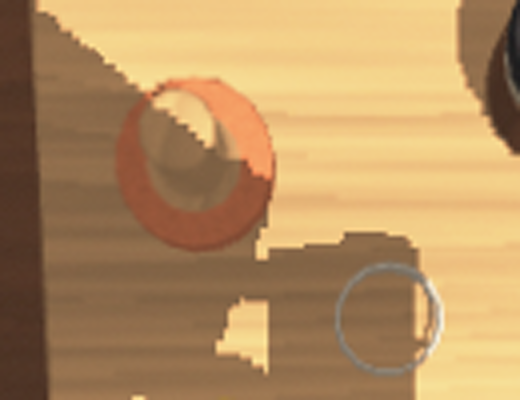

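The enlarged crop shows the stamp's disc centred at (195,164), which is wrist (228.8,46), with its handle top at about (178,130).

```bash
python3 - <<'E'
from h import *
c=np.load("w3.npy",allow_pickle=True).item()
print("yellow",*disc(c,blob(c,(25,110,120),(35,255,255),(205,95,270,160)),.077))
print("red",*disc(c,blob(c,(0,150,190),(6,255,255),(380,95,460,155)),.077))
print("stamp disc",cast(c,[[228.8,46]],.024),"handle top",cast(c,[[224.5,38]],.085))
t=bot.read_camera("top")
for n,lo,hi,r,T in (("amber",(0,0,0),(180,255,60),(107,129,121,146),BT),("green",(0,0,170),(180,60,255),(190,106,206,121),WT)):
    p,w,s=disc(t,blob(t,lo,hi,r),.125); d=w-T[0]; a=T[1]; print(n,p,w,s,"in tray",d@[np.cos(a),np.sin(a)],d@[-np.sin(a),np.cos(a)])
E
```

```text
yellow [236.1 135. ] [ 0.4403 -0.1323] [0.028 0.053]
red [426.2 126.1] [ 0.4531 -0.3787] [0.054 0.053]
stamp disc [[ 0.55595838 -0.12051815]] handle top [[ 0.55417335 -0.12120865]]
amber [113.6 137. ] [0.5492 0.2943] [0.028 0.029] in tray 0.047202032861866104 -0.0007057575414500892
green [198.5 114.2] [0.6128 0.0849] [0.024 0.023] in tray 0.04675317243108277 0.002130931164877853
```

Bottles check out at (47,-1) and (47,2) mm in their trays, against a target of (45,0). The jar and stamp positions agree between the two views, so the short things follow.

```bash
python3 - <<'E'
from h import *
pick([.4505,-.133],np.pi/2,.056,.27,20)
place(inT(WT,-.045,0),np.pi/2+WT[1],.0475,.27,.75)
pick([.453,-.377],np.pi/2,.056,.27,20)
place(inT(BT,-.045,-.045),np.pi/2+BT[1],.0475,.27,.75)
above([.45,-.12],np.pi/2,.27)
w=bot.read_camera("wrist"); above([.38,-.3],np.pi/2,.27); t=bot.read_camera("top")
cv2.imwrite("pics/w4.png",np.hstack([w["pixels"][:250],]))
cv2.imwrite("pics/t4.png",cv2.resize(t["pixels"][90:250,70:290],(800,582)))
E
```

```text
grip 53.6148949178849 20.000104308128357 [-0.26581506  1.13989878  0.72723092]
lifted 53.56499451727699 [ 0.45001118 -0.13270107  0.26891293]
down [ 0.7231991  -0.45096705 -1.38251506] [0.52114555 0.0861472  0.04756805]
t 39.5917
grip 53.58435709900846 20.00069370958954 [0.27270312 2.61518964 1.66690634]
lifted 53.6020628114911 [ 0.45261117 -0.3765931   0.2687878 ]
down [ 0.75794022 -0.29454943 -1.73521944] [0.45035366 0.26844056 0.04758413]
t 52.3083
```

View pics/t4.png

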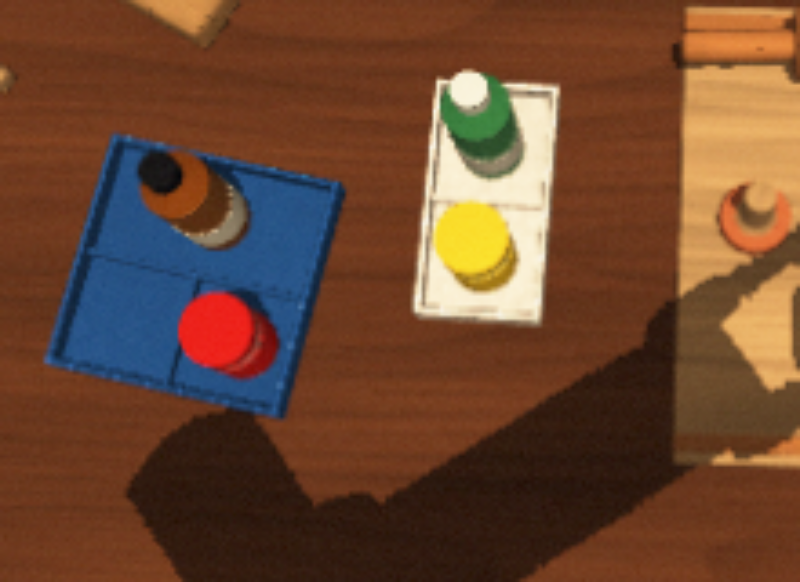

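Both jars stand in their compartments: red at crop (235,335), yellow at (478,250). Last is the stamp, with its disc at crop (755,217).

```bash
python3 - <<'E'
from h import *
t=bot.read_camera("top"); print(cast(t,[[277.6,149.7]],.024),cast(t,[[280.2,144.2]],.085))
pick([.555,-.121],np.pi/2,.054,.27,20,.7)
place(inT(BT,-.045,.045),np.pi/2+BT[1],.0455,.27,.5)
above([.35,-.2],np.pi/2,.30)
t=bot.read_camera("top"); s=bot.read_camera("side")
cv2.imwrite("pics/t5.png",np.vstack([cv2.resize(t["pixels"][100:240,70:430],(800,311)),cv2.resize(s["pixels"][110:220,220:503],(740,287)).copy()][:1]+[np.pad(cv2.resize(s["pixels"][110:220,220:503],(740,287)),((0,0),(0,60),(0,0)))]))
E
```

```text
[[ 0.55487286 -0.12046125]] [[ 0.55269858 -0.12288237]]
grip 23.84382419570887 19.985783994197845 [ 0.71992945 -0.08206256 -0.16067359]
lifted 23.476284432399826 [ 0.55448358 -0.12078194  0.2688336 ]
down [ 0.63218721  0.74898827 -0.97270671] [0.46753908 0.35683302 0.04560692]
t 66.525
```

View pics/t5.png

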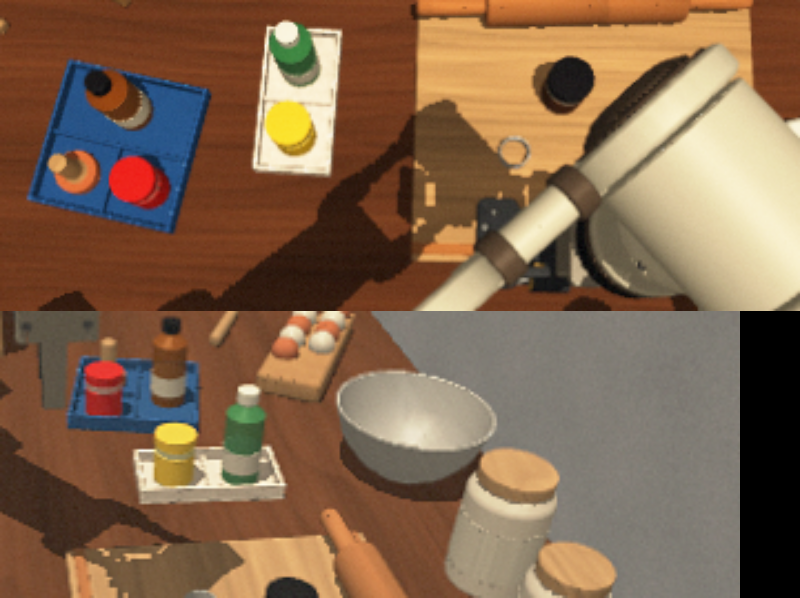

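The picture shows all five items upright in their compartments: stamp at (75,170), red jar at (138,180), amber bottle at (120,100), green bottle at (295,50), yellow jar at (290,128). The black jar at (567,83) is where it was. Handing in.

```bash
python3 -c "
from workcell import bot
bot.hold(.3); print(bot.job_done(), bot.current_clock())"
```

```text
the job is handed in; nothing more can be done
the job is handed in; nothing more can be done
```

Both kits are made up and handed in after about 67 s of robot time: bottles went in first, the last pictures showed all five items upright in their compartments, and the black-lidded jar was left alone (the hand-in call returned no verdict).

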